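# Find the loaded parts box by weight and file it in the drawer

## Robot

A 6-joint arm with a two-finger parallel gripper is mounted at the origin on the work surface. World frame = base frame: x ahead of the robot, y to its left, z up, the work surface at z = 0. Lengths are in m, angles in rad, forces in N, time in s.
With the tool pointing down it reaches from about 0.35 to 0.775 m from the base axis. Payload 7.3 kg.
Tool frame: the origin (TCP) lies between the finger pads; the fingertips stand 14 mm ahead of it and the grasp point (between the pads) lies 5 mm behind it; z points along the fingers, y is the line along which they close (so a half turn about z gives the same grasp; the last joint's range is limited). The gripper opens to 92 mm and grips with 3 to 60 N. Pads are 19 mm wide; open, the fingers measure 130 mm over their backs; the gripper's body (75 mm by 190 mm) begins 47 mm behind the grasp point.
Start: joints at [1.166, 0.342, 1.524, -0, 1.275, -0.146], TCP at [0.134, 0.508, 0.241] pointing down, gripper open.
Joint ranges: [-2.53, 2.53], [-0.77, 2.02], [0.04, 2.7], [-1, 4.14], [0.28, 2.66], [-3.11, 3.11]. Speed limits (rad/s): [2.57, 2.57, 3.14, 3.14, 3.14, 3.14].

## Interface

Orientations are given as [roll, pitch, yaw] about the fixed x, y, z axes, in that order (R = Rz(yaw) Ry(pitch) Rx(roll)).
In Python, from cell import robot, eyes gives the robot as it stands. The module is installed in compiled form; this text tells all that it offers.
- The arm moves only by the shell command python3 -m handwheel 'ROWS' [FORCE]. ROWS is JSON, one flat list of numbers, 5 for each row, row after row: the shift along the world's x, y, z in mm, then the turn about the world's z in rad, then the opening, from 0 (shut) to 1 (fully open). In form: [x, y, z, spin, jaw, x, y, z, spin, jaw, ...]. A call has 1 to 8 rows; each row shifts and turns the commanded pose from where the row before left it; what a row does not reach is not made up. A row lasts 1/10 s, in which the tool goes at most 50 mm and 8.59 degrees, less where a joint would pass 70% of its speed; a pose out of reach is approached as far as the arm can. A call with a gripper value outside its range is refused whole. The fingers move at their own pace and stop on an object; FORCE is the grip in N (left out, the last holds). Time passes only in rows, so rows that do not move let the fingers close. It gives the time, the measured TCP pose, the force, the opening and the grip force at its end, in the units of the state.
- robot.observe(): the state, without advancing time (a new reading comes with each control period).
- eyes.read_camera(name): name is "scene" or "top" or "wrist"; returns (picture, depth): 384x512x3 uint8, blue, green, red; 384x512 float32, m along the optical axis (not along the pixel's ray), 0 where there is no reading.
- eyes.calibration(name): a dict with "fx", "fy", "cx", "cy" (pixels), "world_to_cam" (4x4, takes a point from world to camera coordinates). Camera axes: x right, y down, z forward; pixel columns grow to the right and rows downward; lengths in m; the calibration is good to about 2 mm. A picture is of the moment at which its call begins: read the wrist's pose just before it. calibration takes no time and is no camera call; for the wrist camera it gives the pose at the moment of the call.
- robot.hand_in(): hands the job in; it is judged then, once.
The state is a dict: "time": time; "qpos": joint angles; "qvel": joint speeds; "joint_efforts": joint torques, N m; "tool_pos": TCP position; "tool_rot": TCP orientation; "contact_force": force on the tool from outside, world axes, zero at the start; "torque": the same for the moment, N m; "opening": finger opening in m; "grip_force": force on a finger pad.
Only numpy, scipy, OpenCV 4.12 (cv2) and the standard library are available. Lean on these libraries where they do the work, as an engineer would, in place of code of your own. Each camera call takes 0.05 s, during which the arm holds its last target. There are 200 camera calls.

## Task

One of the three identical closed parts boxes on the sloping rack holds a brass guitar bridge block, the other two only foam: find the loaded one by its weight, set it down flat with its lid up in the open drawer (do not drop any box), and push the drawer fully shut. The two light boxes must end lying on the rack where they were, and the chisel, the green tape roll and the glue bottle must stay standing or lying where they are.

Things in the scene. Friction and masses are not known exactly. Their poses are not given: they have to be found in the camera images.
- box_a: closed parts box, grey with blue lid and white card on it, 70 (x) x 44 (y) x 38 (z) mm; all three look alike. One weighs 0.40 to 0.54 kg (brass inside), the others 0.07 kg (foam); which one changes and cannot be seen. Origin at the centre of its underside, z out through the lid. It lies on the rack's slope, x pointing up the slope, lower end against the lip
- box_b: closed parts box, grey with blue lid and white card on it, 70 (x) x 44 (y) x 38 (z) mm; all three look alike. One weighs 0.40 to 0.54 kg (brass inside), the others 0.07 kg (foam); which one changes and cannot be seen. Origin at the centre of its underside, z out through the lid. It lies on the rack's slope, x pointing up the slope, lower end against the lip
- box_c: closed parts box, grey with blue lid and white card on it, 70 (x) x 44 (y) x 38 (z) mm; all three look alike. One weighs 0.40 to 0.54 kg (brass inside), the others 0.07 kg (foam); which one changes and cannot be seen. Origin at the centre of its underside, z out through the lid. It lies on the rack's slope, x pointing up the slope, lower end against the lip
- rack: plywood rack, fixed, 360 mm wide along its y; its face slopes at 30 degrees, dropping towards the robot (its -x), with a lip at the lower edge 14 mm high square to the face. The three boxes lie side by side at y = -105, 0, +105 mm of the rack. Origin on the bench at the rack's centre
- light_bar (a point): middle of the underside of the rack's aluminium light bar, 252 mm above the bench; the bar is 40 mm deep (x) x 450 mm long (y) x 20 mm thick, on thin posts at the rack's x = +75, y = +-215 mm. It hangs over the boxes: a tool coming straight down at them meets it, one leaning with the slope passes in front of it
- cabinet: low wooden cabinet, fixed, 230 deep (x) x 200 wide (y) x 105 mm high, one drawer that slides out to its -x; origin on the bench under its centre; the front edge of its top lies at x = -100 mm
- cabinet_drawer0 (a joint): how far the drawer stands open, m; 0 = fully shut, stops at about 0.155; slides with light friction
- drawer_floor (a point): point on the drawer's inner floor (22 mm above the bench), 52 mm behind the inside of the drawer's front and midway between its sides, moves with the drawer; axes as the cabinet's. The drawer is 185 mm long and 158 mm wide inside, its side walls stand 61 mm above its floor and its front 70 mm
- cabinet_drawer0_handle (a point): middle of the drawer's steel bar handle: 11 mm thick, 100 mm long along the cabinet's y, 67 mm above the bench, 35 mm out from the drawer's front (free gap behind it 29 mm); moves with the drawer
- tape_green: green tape roll lying flat, 104 mm across, 25 mm high; bystander, origin at the middle of its underside
- glue: white glue bottle with red cap, 56 mm across, 150 mm tall; bystander, origin at the middle of its underside
- chisel: chisel lying on the bench, orange handle, 265 mm long along its x, 28 mm high; bystander, origin at the middle of its underside
There are look-alikes about, which are no part of the job. What is shaped like the box_a but orange or turquoise is not meant. What is shaped like the box_b but pink is not meant.

How it is judged:
By the outcome, as a careful person would: the job done as asked, in the order asked, and still so for the second after the job is handed in, with the robot touching nothing.
It also fails if it takes over 70 s, if anything falls off the work surface, if the arm or the gripper's body presses on something with over 40 N, if the wrist force passes 120 N, or if a joint passes its speed limit or range.

## Working session

There is one attempt and no reset: what is moved stays moved. The work goes in short steps, Python scripts to look and compute and a shell command to move; the robot and the scene stay as the last step left them, time stands still between calls to the robot, and variables do not carry over. Pictures are saved under pics/ and viewed, at most 10 in all, crops included, and the job is handed in when it is done.

```bash
mkdir -p pics; python3 - <<'E'
from cell import robot, eyes
import cv2,numpy as np
s=robot.observe();print(s['time'],s['tool_pos'],s['tool_rot'],s['contact_force'],s['opening'])
for n in("scene","top"):
    p,d=eyes.read_camera(n);cv2.imwrite(f"pics/{n}0.png",p);np.save(f"{n}0.npy",d)
    c=eyes.calibration(n);print(n,c['fx'],c['fy'],c['cx'],c['cy']);print(np.round(c['world_to_cam'],4).tolist())
E
```

```text
0.0 [0.1341834  0.50717234 0.24004581] [-3.14009878e+00 -2.14294820e-04  2.88279703e+00] [ 0.04295944 -0.74282603  0.24325893] 0.09166389509758079
scene 490.00189418872463 490.00189418872463 248.53491068850394 178.614938068557
[[0.5694, 0.8219, 0.0164, -0.3301], [0.576, -0.3847, -0.7213, -0.2341], [-0.5865, 0.4201, -0.6925, 1.5263], [0.0, 0.0, 0.0, 1.0]]
top 389.5906227891057 389.5906227891057 256.7910618376799 189.72170133750708
[[-0.0717, -0.9974, 0.006, 0.0261], [-0.9752, 0.0688, -0.2103, 0.6159], [0.2093, -0.0209, -0.9776, 0.9408], [0.0, 0.0, 0.0, 1.0]]
```

View pics/scene0.png

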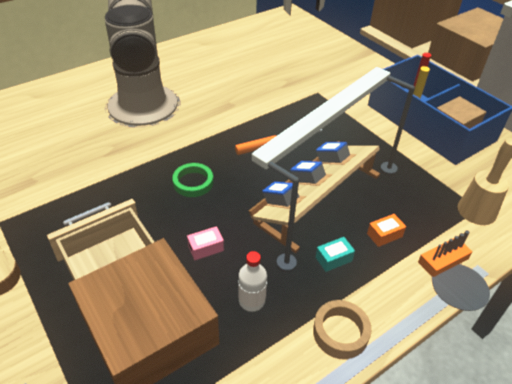

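View pics/top0.png

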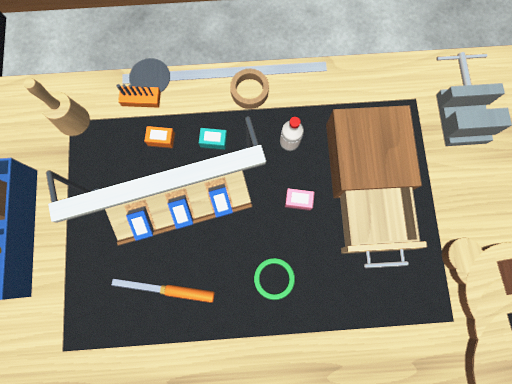

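The scene view shows the three blue-lidded boxes on the rack at (278,190), (307,168) and (331,150). In the top view they are at (139,224), (180,212) and (220,201). The look-alikes in the top view are orange (159,136), turquoise (212,138) and pink (300,199), all on the bench. I choose the blue ones on the rack.

```bash
cat > h.py <<'E'
import cv2,numpy as np
from cell import eyes
def cam(n):
    c=eyes.calibration(n);M=np.array(c['world_to_cam']);return c,M
def pts(n,d,u,v):
    c,M=cam(n);z=d[v,u];P=np.stack([(u-c['cx'])/c['fx']*z,(v-c['cy'])/c['fy']*z,z],-1)
    return (P-M[:3,3])@M[:3,:3]
def ray(n,u,v,h):
    c,M=cam(n);r=np.array([(u-c['cx'])/c['fx'],(v-c['cy'])/c['fy'],1])@M[:3,:3];o=-M[:3,3]@M[:3,:3]
    return o+r*(h-o[2])/r[2]
E
python3 - <<'E'
from h import *
np.set_printoptions(precision=4,suppress=True)
for n in("top","scene"):
    p=cv2.imread(f"pics/{n}0.png");d=np.load(f"{n}0.npy")
    hsv=cv2.cvtColor(p,cv2.COLOR_BGR2HSV)
    m=cv2.inRange(hsv,(105,120,90),(125,255,255))
    if n=="top": m[:,:100]=0
    else: m[:,360:]=0;m[:120]=0
    m=cv2.morphologyEx(m,cv2.MORPH_CLOSE,np.ones((9,9)))
    k,L,st,ce=cv2.connectedComponentsWithStats(m)
    for i in range(1,k):
        if st[i,4]<80: continue
        v,u=np.where(L==i);P=pts(n,d,u,v);P=P[d[v,u]>0]
        c0=np.median(P,0);Q=P[np.linalg.norm(P-c0,axis=1)<.045];w=np.linalg.svd(Q-Q.mean(0))[2][2]
        print(n,ce[i],st[i,4],"med",c0,"mean",Q.mean(0),"normal",w*np.sign(w[2]))
d=np.load("top0.npy")
# named points in the top view
for nm,u,v in [("bar L",52,210),("bar R",265,157),("bar mid",158,183),("front drawer l",343,247),("front drawer r",424,244),("handle l",368,265),("handle r",406,263),("cab fl",335,190),("cab fr",419,187),("cab bl",331,109),("cab br",409,107),("floor",380,215),("tape",274,262),("glue",294,123)]:
    print(nm,pts("top",d,np.array([u]),np.array([v]))[0])
E
```

```text
top [220.4231 202.0865] 312 med [0.587  0.0773 0.0792] mean [0.5892 0.0769 0.0805] normal [-0.4886 -0.1098  0.8655]
top [180.5672 213.3433] 335 med [0.5668 0.1774 0.078 ] mean [0.5677 0.1781 0.0799] normal [-0.4728 -0.1696  0.8647]
top [139.8036 225.0804] 336 med [0.5439 0.2797 0.0786] mean [0.5452 0.2803 0.08  ] normal [-0.4818 -0.1319  0.8663]
scene [329.9291 146.7872] 141 med [0.5503 0.2721 0.0795] mean [0.5496 0.2755 0.0809] normal [-0.4802 -0.1042  0.8709]
scene [305.5148 165.9156] 237 med [0.5705 0.176  0.0808] mean [0.5708 0.1761 0.0808] normal [-0.4752 -0.1211  0.8715]
scene [277.7491 187.3345] 275 med [0.5914 0.0737 0.0805] mean [0.5931 0.0732 0.0809] normal [-0.4809 -0.1235  0.868 ]
bar L [0.5595 0.401  0.2713]
bar R [ 0.722  -0.0488  0.0008]
bar mid [0.6002 0.1872 0.2721]
front drawer l [ 0.4554 -0.2268  0.0475]
front drawer r [ 0.4463 -0.4156  0.0916]
handle l [ 0.406  -0.2785  0.0688]
handle r [ 0.4041 -0.3712  0.0743]
cab fl [ 0.6071 -0.226   0.0359]
cab fr [ 0.6053 -0.4648  0.0053]
cab bl [ 0.8548 -0.251  -0.0047]
cab br [ 0.8014 -0.43    0.1007]
floor [ 0.5338 -0.3417  0.0205]
tape [ 0.431  -0.0493  0.0249]
glue [ 0.7582 -0.1188  0.1509]
```

```bash
python3 - <<'E'
import cv2
p=cv2.imread("pics/top0.png")
a=cv2.resize(p[140:260,90:270],None,fx=3.3,fy=3.3,interpolation=2)
b=cv2.resize(p[170:280,325:435],None,fx=2.6,fy=2.6,interpolation=2)
import numpy as np
c=np.zeros((max(a.shape[0],b.shape[0]),800,3),'u1')
a=cv2.resize(a,(500,333));c[:333,:500]=a;c[:b.shape[0],505:505+b.shape[1]]=b
cv2.imwrite("pics/crop1.png",c)
E
```

```text
(no output)
```

View pics/crop1.png

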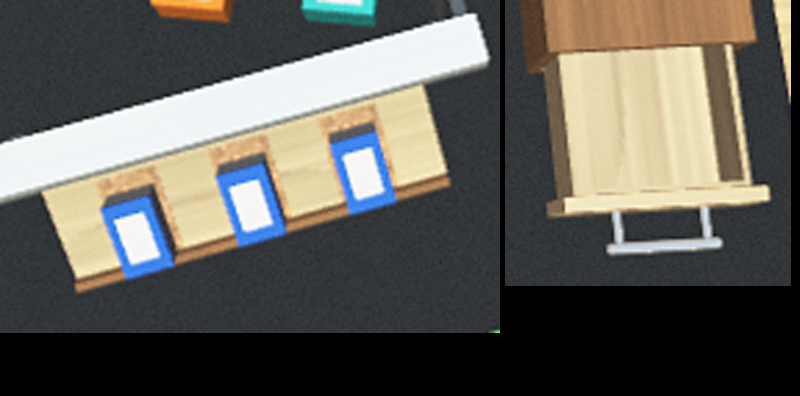

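The crop confirms three blue-lidded boxes with white cards. The bar looks close to overhead and this tool can only hang vertically, so I'll measure the bar's edges relative to the boxes before moving.

```bash
python3 - <<'E'
from h import *
np.set_printoptions(precision=4,suppress=True)
V,U=np.mgrid[0:384,0:512];U=U.ravel();V=V.ravel()
A={}
for n in("top","scene"):
    d=np.load(f"{n}0.npy");P=pts(n,d,U,V);ok=(d.ravel()>0)
    s=ok&(P[:,2]>.262)&(P[:,2]<.28)&(P[:,0]>.4)&(P[:,0]<.8)&(P[:,1]>-.1)&(P[:,1]<.45)
    Q=P[s];r=cv2.minAreaRect(Q[:,:2].astype('f4')*1000);print(n,len(Q),Q.mean(0),r)
    yaw=.212;ex=np.array([np.cos(yaw),np.sin(yaw)]);ey=np.array([-ex[1],ex[0]])
    a=Q[:,:2]@ex;b=Q[:,:2]@ey;print(" x' pct",np.percentile(a,[0,2,50,98,100])," y'",np.percentile(b,[1,99]))
    q=np.linalg.svd(Q[:,:2]-Q[:,:2].mean(0),full_matrices=False)[2][0];print(" yaw",np.arctan2(-q[0],q[1])%np.pi)
    # lid extents incl white card
    for c in [(.590,.075),(.569,.177),(.547,.278)]:
        t=ok&(np.hypot(P[:,0]-c[0],P[:,1]-c[1])<.06)&(P[:,2]>.045)&(P[:,2]<.115)
        W=P[t];al=W[:,:2]@ex;be=W[:,:2]@ey
        lid=np.abs((al-np.dot(c,ex))*-.5+(W[:,2]-.0805)*.866)<.005
        print(" box",c,"x'",np.percentile(al[lid],[1,99]),"y'",np.percentile(be[lid],[1,99]),"z",np.percentile(W[lid,2],[1,99]))
    # cabinet/drawer
for n in("top","scene"):
    d=np.load(f"{n}0.npy");P=pts(n,d,U,V);ok=(d.ravel()>0)&(P[:,0]>.35)&(P[:,0]<.9)&(P[:,1]<-.2)&(P[:,1]>-.5)
    for nm,lo,hi in(("cabtop",.1,.11),("front",.088,.0955),("floor",.017,.027),("handle",.063,.077)):
        Q=P[ok&(P[:,2]>lo)&(P[:,2]<hi)]
        if nm in("handle",):Q=Q[Q[:,0]<.44]
        if nm=="front":Q=Q[(Q[:,0]<.5)]
        if len(Q)>5:
            r=cv2.minAreaRect(Q[:,:2].astype('f4')*1000);print(n,nm,len(Q),Q.mean(0),r)
E
```

```text
top 4677 [0.6051 0.1932 0.2707] ((637.4822998046875, 194.95477294921875), (111.49050903320312, 449.45904541015625), 12.122274398803711)
 x' pct [0.6085 0.6096 0.6296 0.6996 0.7201]  y' [-0.1632  0.2761]
 yaw 0.21118201134060932
 box (0.59, 0.075) x' [0.5615 0.623 ] y' [-0.0697 -0.0267] z [0.0625 0.0982]
 box (0.569, 0.177) x' [0.5615 0.6237] y' [0.0349 0.0784] z [0.0621 0.0977]
 box (0.547, 0.278) x' [0.5612 0.6233] y' [0.1397 0.1833] z [0.0609 0.0982]
scene 2857 [0.6198 0.1568 0.2695] ((639.6117553710938, 193.14199829101562), (112.19036102294922, 450.7884826660156), 12.474385261535645)
 x' pct [0.6103 0.6128 0.6366 0.7079 0.7233]  y' [-0.1692  0.2722]
 yaw 0.22162412449375868
 box (0.59, 0.075) x' [0.5626 0.625 ] y' [-0.0737 -0.0279] z [0.0609 0.097 ]
 box (0.569, 0.177) x' [0.5619 0.6246] y' [0.0315 0.0764] z [0.061  0.0972]
 box (0.547, 0.278) x' [0.5605 0.6245] y' [0.1355 0.1823] z [0.0596 0.0967]
top cabtop 6300 [ 0.697  -0.3264  0.1043] ((700.0147705078125, -327.27435302734375), (202.4301300048828, 216.5443572998047), 89.16085815429688)
top front 478 [ 0.4482 -0.3222  0.0917] (
[... 264 characters left out ...]
4117 -0.3232  0.0704] ((419.8617248535156, -329.9157409667969), (123.33106231689453, 40.24979782104492), 89.99539184570312)
scene cabtop 11222 [ 0.7101 -0.3332  0.104 ] ((700.929443359375, -328.1026611328125), (200.88941955566406, 219.07008361816406), 89.3055191040039)
scene front 519 [ 0.4517 -0.3293  0.0909] ((450.66229248046875, -325.66094970703125), (192.8076171875, 19.4931640625), 89.18158721923828)
scene floor 1999 [ 0.5273 -0.3265  0.0211] ((615.7084350585938, -365.5791320800781), (402.4002990722656, 251.16754150390625), 2.519573211669922)
scene handle 245 [ 0.4106 -0.3266  0.069 ] ((411.2005615234375, -325.4556884765625), (20.336061477661133, 109.21036529541016), 0.08139676600694656)
```

```bash
python3 -m handwheel '[32,-24,5,0.12,1,32,-24,5,0.12,1,32,-24,5,0.12,1,32,-24,5,0.11,1,32,-24,0,0,1,32,-24,0,0,1,32,-24,0,0,1,32,-24,0,0,1]' 50; python3 -m handwheel '[32,-24,0,0,1,32,-24,0,0,1,0,0,0,0,1]'; python3 - <<'E'
from h import *
from cell import robot
s=robot.observe();print(s['qpos'],s['tool_pos'],s['tool_rot'],s['contact_force'])
c,M=cam("wrist");o=-M[:3,3]@M[:3,:3];print("wristcam",o-s['tool_pos'],M[2,:3])
for n in("scene","wrist"):
    p,d=eyes.read_camera(n);cv2.imwrite(f"pics/{n}1.png",p);np.save(f"{n}1.npy",d)
a=cv2.imread("pics/scene1.png");b=cv2.imread("pics/wrist1.png")
cv2.imwrite("pics/m1.png",cv2.resize(np.hstack([a,b]),(800,300)))
E
```

```text
time: 0.9
tool_pos: [0.3913, 0.3143, 0.2605]
tool_rot: [-3.142, -0.001, -2.93]
contact_force: [0.6, 1.0, -0.2]
opening: 0.0918
grip_force: 0.0
time: 1.2
tool_pos: [0.4575, 0.2646, 0.26]
tool_rot: [-3.14, 0.0, -2.935]
contact_force: [-1.5, 0.2, -0.3]
opening: 0.0918
grip_force: 0.0
[ 3.80083169e-01  3.34127439e-01  1.48130617e+00 -1.33696855e-03
  1.32628837e+00 -1.39691873e+00] [0.45747897 0.26461367 0.25996852] [-3.14029264e+00  9.68282132e-05 -2.93506328e+00] [-1.50566197  0.20408384 -0.3280205 ]
wristcam [-0.07942497 -0.017236    0.1453133 ] [ 0.29666583  0.06015964 -0.95308457]
```

View pics/m1.png

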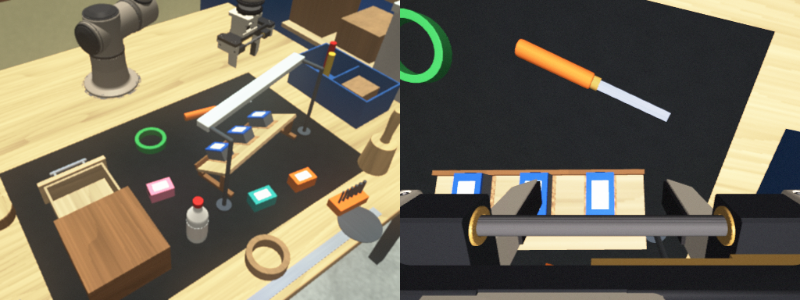

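The two-view picture shows the gripper in front of the left box: gripper at (245,40) in the scene half, box C between the fingers at (600,195) in the wrist half. The wrist camera is on the robot side. The scene camera sees the gripper's bar-side face, so I'll measure its profile there.

```bash
python3 - <<'E'
from h import *
from cell import robot
np.set_printoptions(precision=4,suppress=True)
yaw=.212;ex=np.array([np.cos(yaw),np.sin(yaw)]);ey=np.array([-ex[1],ex[0]])
T=robot.observe()['tool_pos'];print("TCP x' y'",T[:2]@ex,T[:2]@ey)
V,U=np.mgrid[0:384,0:512];U=U.ravel();V=V.ravel()
d=np.load("scene1.npy");P=pts("scene",d,U,V);a=P[:,:2]@ex-T[:2]@ex;b=P[:,:2]@ey-T[:2]@ey;z=P[:,2]-T[2]
ok=(d.ravel()>0)&(abs(a)<.12)&(abs(b)<.12)
for lo in np.arange(-.02,.34,.015):
    s=ok&(z>=lo)&(z<lo+.015)
    if s.sum()>3: print(round(lo,3),s.sum(),"x'",np.percentile(a[s],[50,95,100]),"y'",np.percentile(b[s],[0,100]))
d=np.load("wrist1.npy");P=None
E
```

```text
TCP x' y' 0.5004744298934058 0.16532327127373547
-0.02 46 x' [0.0074 0.0144 0.0153] y' [-0.0623  0.0515]
-0.005 184 x' [0.0139 0.1188 0.1197] y' [-0.1086  0.1171]
0.01 261 x' [0.1123 0.1189 0.1199] y' [-0.1196  0.1041]
0.025 76 x' [0.01   0.0152 0.0158] y' [-0.0722  0.0646]
0.04 87 x' [0.0072 0.0384 0.0403] y' [-0.0931  0.0812]
0.055 392 x' [0.0315 0.0399 0.0421] y' [-0.0945  0.0818]
0.07 344 x' [0.0275 0.0399 0.0413] y' [-0.0993  0.0898]
0.085 803 x' [0.0172 0.0382 0.0429] y' [-0.101   0.0917]
0.1 235 x' [0.0215 0.0271 0.0294] y' [-0.0571  0.0131]
0.115 195 x' [0.0215 0.0259 0.0277] y' [-0.058  0.017]
0.13 174 x' [0.0119 0.0396 0.0413] y' [-0.0567  0.006 ]
0.145 425 x' [0.0188 0.0395 0.0412] y' [-0.0571  0.027 ]
0.16 174 x' [0.0207 0.0351 0.0417] y' [-0.0387  0.0096]
0.175 209 x' [0.0262 0.0416 0.0432] y' [-0.0455  0.014 ]
0.19 59 x' [0.0298 0.041  0.0444] y' [-0.0439 -0.0085]
```

```bash
python3 -m handwheel '[1,-5,-40,0,1,0,0,-40,0,1,0,0,-40,0,1,0,0,-40,0,1,0,0,-40,0,1,0,0,-2,0,1,0,0,0,0,1]'; python3 -m handwheel '[14.7,3.2,0,0,1,14.7,3.2,0,0,1,14.7,3.2,0,0,1,9.8,2.1,0,0,1,4.9,1,0,0,1,0,0,0,0,1]';  python3 - <<'E'
from h import *
from cell import robot
np.set_printoptions(precision=4,suppress=True)
yaw=.212;ex=np.array([np.cos(yaw),np.sin(yaw)]);ey=np.array([-ex[1],ex[0]])
s=robot.observe();T=s['tool_pos'];print("TCP x' y'",T[:2]@ex,T[:2]@ey,T[2],s['contact_force'])
p,d=eyes.read_camera("scene");p2,_=eyes.read_camera("wrist")
V,U=np.mgrid[0:384,0:512];U=U.ravel();V=V.ravel()
P=pts("scene",d,U,V);a=P[:,:2]@ex;b=P[:,:2]@ey;z=P[:,2]
ok=(d.ravel()>0)&(abs(a-.58)<.1)&(abs(b-.16)<.11)
for lo in np.arange(.09,.36,.015):
    s=ok&(z>=lo)&(z<lo+.015)&(a<.66)
    if s.sum()>3: print(round(lo,3),s.sum(),"x'",np.percentile(a[s],[0,50,95,100]))
cv2.imwrite("pics/m2.png",np.hstack([cv2.resize(p[60:220,240:400],(400,400)),cv2.resize(p2,(400,400))]))
E
```

```text
time: 2.0
tool_pos: [0.4545, 0.2632, 0.059]
tool_rot: [-3.142, -0.001, -2.929]
contact_force: [0.2, -0.3, 0.3]
opening: 0.0917
grip_force: 0.0
time: 2.6
tool_pos: [0.5148, 0.2756, 0.0598]
tool_rot: [3.141, 0.002, -2.93]
contact_force: [1.0, -0.5, 0.0]
opening: 0.0917
grip_force: 0.0
TCP x' y' 0.5612312913956076 0.1610865912330124 0.05981087135527626 [ 1.0323 -0.4758  0.0211]
0.09 127 x' [0.5569 0.6204 0.6265 0.6301]
0.105 95 x' [0.5531 0.5833 0.5984 0.5991]
0.12 266 x' [0.5607 0.592  0.5991 0.6008]
0.135 166 x' [0.5697 0.588  0.599  0.6005]
0.15 212 x' [0.5798 0.5871 0.5979 0.5995]
0.18 17 x' [0.54   0.543  0.5487 0.5496]
0.195 81 x' [0.5236 0.5436 0.5594 0.5638]
0.21 124 x' [0.5266 0.5491 0.5692 0.5736]
0.225 45 x' [0.5347 0.5677 0.581  0.5857]
0.24 164 x' [0.5294 0.5772 0.6501 0.6509]
0.255 739 x' [0.5259 0.6354 0.651  0.6584]
0.27 822 x' [0.5317 0.6254 0.6482 0.6508]
0.285 197 x' [0.5325 0.5848 0.5993 0.6009]
0.3 100 x' [0.553  0.5892 0.5998 0.602 ]
0.315 174 x' [0.5404 0.5899 0.6011 0.6039]
0.33 165 x' [0.5311 0.5831 0.6066 0.6102]
0.345 293 x' [0.5257 0.5921 0.6119 0.6149]
0.36 392 x' [0.5243 0.5964 0.6127 0.6157]
```

View pics/m2.png

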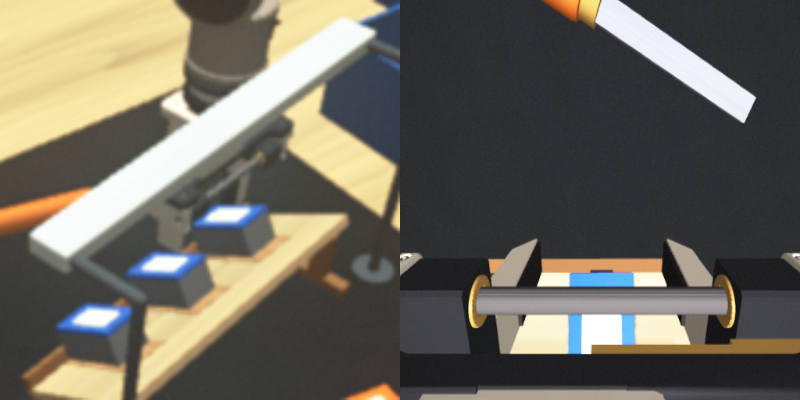

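Left crop: the wrist stands just in front of the bar with about 9 mm of gap. Right crop: box C is centred between the pads, at x≈601. I'll go 6 mm further in, grip the low end, lift slightly and weigh.

```bash
python3 -m handwheel '[5.9,1.3,-2,0,1,0,0,0,0,1,0,0,0,0,0,0,0,0,0,0,0,0,0,0,0,0,0,0,0,0,0,0,0,0,0,0,0,0,0,0]' 50; python3 -m handwheel '[0,0,6,0,0,0,0,6,0,0,0,0,0,0,0,0,0,0,0,0]' 50;for i in 1 2 3; do python3 -m handwheel '[0,0,0,0,0]'|grep -E "contact|tool_pos|opening"; done; python3 -c "
from cell import robot
s=robot.observe();print(s['torque'],s['joint_efforts'])"
```

```text
time: 3.5
tool_pos: [0.52, 0.2765, 0.0568]
tool_rot: [3.141, 0.0, -2.93]
contact_force: [-0.2, 0.4, -0.1]
opening: 0.0484
grip_force: 0.0
time: 3.9
tool_pos: [0.5202, 0.2766, 0.0691]
tool_rot: [3.141, 0.001, -2.93]
contact_force: [-0.0, 0.0, -1.1]
opening: 0.0436
grip_force: 50.0
tool_pos: [0.5199, 0.2765, 0.0687]
contact_force: [-0.5, 0.1, -2.0]
opening: 0.0432
tool_pos: [0.5199, 0.2765, 0.0685]
contact_force: [-0.3, -0.4, -1.0]
opening: 0.0436
tool_pos: [0.5199, 0.2765, 0.0685]
contact_force: [0.4, 0.2, -0.6]
opening: 0.0432
[ 0.02744356  0.09595074 -0.02292161] [ 2.70307755e-03 -5.33057034e+01 -1.99641788e+01 -2.25890387e-02
  6.46072347e-02 -7.72053738e-06]
```

```bash
python3 -m handwheel '[0,0,6,0,0,0,0,6,0,0,0,0,6,0,0,0,0,0,0,0]' |grep cont;for i in 1 2 3 4 5 6; do python3 -m handwheel '[0,0,0,0,0]'|grep -E "contact"; done; python3 - <<'E'
from h import *
p,d=eyes.read_camera("scene");p2,_=eyes.read_camera("wrist")
cv2.imwrite("pics/m3.png",np.hstack([cv2.resize(p[60:220,240:400],(400,400)),cv2.resize(p2,(400,400))]))
E
```

```text
contact_force: [0.5, 0.1, 0.3]
contact_force: [0.1, -0.1, -1.9]
contact_force: [-0.4, 0.2, -0.5]
contact_force: [-0.8, -0.1, -1.4]
contact_force: [-0.1, -0.6, -0.9]
contact_force: [-0.5, 0.2, -0.3]
contact_force: [0.8, 0.9, 0.3]
```

View pics/m3.png

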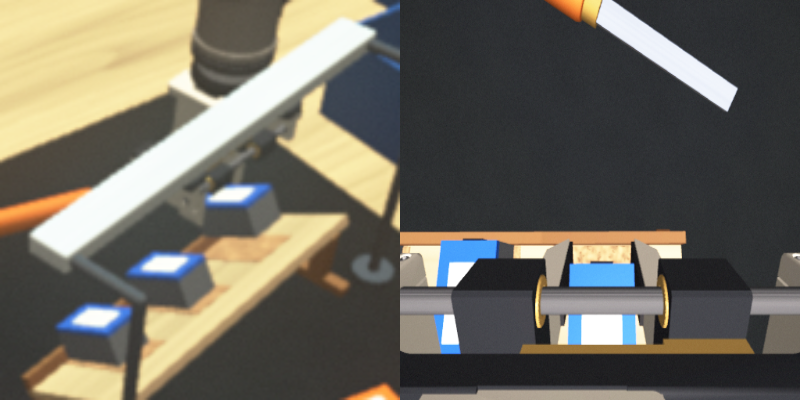

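Box C reads about −0.6 N hanging and the picture shows it clear of the rack, so it is light. I'll put it back.

```bash
python3 -m handwheel '[0,0,-7,0,0,0,0,-7,0,0,0,0,-7,0,0,0,0,-3,0,0,0,0,0,0,0]' |grep -E "cont|tool_pos"; for i in 1 2 ; do python3 -m handwheel '[0,0,-1,0,0,0,0,0,0,0]'|grep -E "cont|tool_pos"; done
```

```text
tool_pos: [0.5196, 0.2764, 0.0618]
contact_force: [0.3, 0.2, -0.3]
tool_pos: [0.5202, 0.2766, 0.0619]
contact_force: [-0.4, 0.4, 0.4]
tool_pos: [0.5201, 0.2766, 0.0608]
contact_force: [0.3, 0.3, -0.8]
```

```bash
for i in 1 2 3; do python3 -m handwheel '[0,0,-1,0,0,0,0,0,0,0]'|grep -E "cont|tool_pos"; done
```

```text
tool_pos: [0.52, 0.2765, 0.0597]
contact_force: [-0.1, 0.1, -1.3]
tool_pos: [0.5201, 0.2766, 0.0594]
contact_force: [-2.8, -0.1, 4.1]
tool_pos: [0.5201, 0.2766, 0.0593]
contact_force: [-4.3, -2.3, 12.5]
```

```bash
python3 -m handwheel '[0,0,1,0,0,0,0,0,0,1,0,0,0,0,1,0,0,0,0,1,0,0,0,0,1,0,0,0,0,1,0,0,0,0,1]' |grep -E "cont|tool_pos|open"; python3 -m handwheel '[-19.5,-4.2,0,0,1,-19.5,-4.2,0,0,1,7.4,-34.4,0,0,1,7.4,-34.4,0,0,1,7.4,-34.3,0,0,1,0,0,0,0,1]'; python3 - <<'E'
from h import *
from cell import robot
np.set_printoptions(precision=4,suppress=True)
yaw=.212;ex=np.array([np.cos(yaw),np.sin(yaw)]);ey=np.array([-ex[1],ex[0]])
s=robot.observe();T=s['tool_pos'];print("TCP x' y'",T[:2]@ex,T[:2]@ey,T[2])
p,d=eyes.read_camera("top")
V,U=np.mgrid[0:384,0:512];U=U.ravel();V=V.ravel();P=pts("top",d,U,V);al=P[:,:2]@ex;be=P[:,:2]@ey;c=(.547,.278)
lid=(d.ravel()>0)&(np.hypot(P[:,0]-c[0],P[:,1]-c[1])<.06)&(np.abs((al-np.dot(c,ex))*-.5+(P[:,2]-.0805)*.866)<.005)
print("C x'",np.percentile(al[lid],[1,99]),"y'",np.percentile(be[lid],[1,99]))
E
```

```text
tool_pos: [0.52, 0.2765, 0.0586]
contact_force: [0.3, -0.4, -0.5]
opening: 0.0867
time: 8.1
tool_pos: [0.5042, 0.1618, 0.0589]
tool_rot: [-3.141, 0.0, -2.934]
contact_force: [0.2, 0.8, 0.5]
opening: 0.0922
grip_force: 0.0
TCP x' y' 0.5269585349825846 0.052100901320244336 0.058871591123141505Traceback (most recent call last):
  File "<stdin>", line 9, in <module>
    return _quantile_unchecked(
        a, q, axis, out, overwrite_input, method, keepdims, weights)
    return _ureduce(a,
                    func=_quantile_ureduce_func,
    ...<5 lines>...
                    overwrite_input=overwrite_input,
                    method=method)
    r = func(a, **kwargs)
    result = _quantile(arr,
                       quantiles=q,
    ...<2 lines>...
                       out=out,
                       weights=wgt)
    slices_having_nans = np.isnan(arr[-1, ...])
                                  ~~~^^^^^^^^^
IndexError: index -1 is out of bounds for axis 0 with size 0
```

```bash
python3 -m handwheel '[9,5,0,0,1,14.7,3.2,0,0,1,10,2.1,-1,0,1,4.9,1,0,0,1,0,0,0,0,1]' |grep -E "tool_pos|cont"; python3 -m handwheel '[0,0,0,0,0,0,0,0,0,0,0,0,0,0,0,0,0,0,0,0,0,0,0,0,0,0,0,0,0,0,0,0,0,0,0,0,0,0,0,0]' 50;  python3 -m handwheel '[0,0,6,0,0,0,0,6,0,0,0,0,6,0,0,0,0,0,0,0]' 50;for i in 1 2 3 4 5; do python3 -m handwheel '[0,0,0,0,0]'|grep -E "contact|tool_pos"; done; python3 - <<'E'
from h import *
from cell import robot
np.set_printoptions(precision=4,suppress=True)
yaw=.212;ex=np.array([np.cos(yaw),np.sin(yaw)]);ey=np.array([-ex[1],ex[0]])
s=robot.observe();T=s['tool_pos'];print("TCP x' y'",T[:2]@ex,T[:2]@ey,T[2])
p,d=eyes.read_camera("scene");cv2.imwrite("pics/scene4.png",p)
V,U=np.mgrid[0:384,0:512];U=U.ravel();V=V.ravel();P=pts("scene",d,U,V);al=P[:,:2]@ex;be=P[:,:2]@ey
for c in [(.590,.075),(.569,.177),(.547,.278)]:
  lid=(d.ravel()>0)&(np.hypot(P[:,0]-c[0],P[:,1]-c[1])<.06)&(np.abs((al-np.dot(c,ex))*-.5+(P[:,2]-.0805)*.866)<.005)
  if lid.sum()>5:print("x'",np.percentile(al[lid],[1,99]),"y'",np.percentile(be[lid],[1,99]))
E
```

```text
tool_pos: [0.5422, 0.1771, 0.0574]
contact_force: [0.8, 0.5, -0.4]
time: 9.45
tool_pos: [0.5418, 0.1759, 0.0578]
tool_rot: [-3.141, -0.0, -2.93]
contact_force: [-0.4, -3.4, 1.0]
opening: 0.0435
grip_force: 50.0
time: 9.85
tool_pos: [0.5423, 0.1766, 0.0767]
tool_rot: [3.141, 0.002, -2.93]
contact_force: [0.7, 0.1, -5.4]
opening: 0.0439
grip_force: 50.0
tool_pos: [0.5418, 0.1764, 0.0759]
contact_force: [0.7, 0.1, -4.4]
tool_pos: [0.5416, 0.1763, 0.0755]
contact_force: [0.6, 1.2, -5.0]
tool_pos: [0.5416, 0.1763, 0.0755]
contact_force: [0.0, -0.2, -4.7]
tool_pos: [0.5417, 0.1763, 0.0755]
contact_force: [0.0, -0.3, -5.1]
tool_pos: [0.5418, 0.1763, 0.0756]
contact_force: [-0.1, 0.3, -4.5]
TCP x' y' 0.566730848829838 0.05838246956367276 0.07558332192962285
x' [0.5628 0.6245] y' [-0.0738 -0.0279]
x' [0.5778 0.6321] y' [0.0239 0.0801]
x' [0.562  0.6245] y' [0.1361 0.1823]
```

Box B weighs about 4.7 N, so it is the loaded one, and C is back in its place to within 2 mm. I'll lift B, draw it out from under the bar and check its tilt.

```bash
python3 -m handwheel '[0,0,8,0,0,0,0,8,0,0,-10,-2,3,0,0,-15,-3,3,0,0,-25,-5,5,0,0,-25,-5,15,0,0,0,0,30,0,0,0,0,20,0,0]' 60; python3 -m handwheel '[0,0,30,0,0,0,0,0,0,0,0,0,0,0,0]'; python3 - <<'E'
from h import *
from cell import robot
np.set_printoptions(precision=4,suppress=True)
s=robot.observe();T=s['tool_pos']
V,U=np.mgrid[0:384,0:512];U=U.ravel();V=V.ravel();out=[]
for n in("top","scene"):
  p,d=eyes.read_camera(n);c,M=cam(n);q=M[:3,:3]@T+M[:3,3];u,v=int(q[0]/q[2]*c['fx']+c['cx']),int(q[1]/q[2]*c['fy']+c['cy'])
  out.append(cv2.resize(p[max(v-60,0):v+60,max(u-60,0):u+60],(400,400)))
  P=pts(n,d,U,V);hsv=cv2.cvtColor(p,cv2.COLOR_BGR2HSV);m=cv2.inRange(hsv,(105,120,90),(125,255,255)).ravel()>0
  s=m&(np.linalg.norm(P-T,axis=1)<.1)
  if s.sum()>10:
    Q=P[s];w=np.linalg.svd(Q-Q.mean(0),full_matrices=False)[2][2];print(n,s.sum(),Q.mean(0)-T,w*np.sign(w[2]))
cv2.imwrite("pics/m5.png",np.hstack(out))
E
```

```text
time: 11.2
tool_pos: [0.4658, 0.1612, 0.1697]
tool_rot: [3.142, 0.001, -2.93]
contact_force: [1.4, -0.1, -4.1]
opening: 0.0433
grip_force: 60.0
time: 11.5
tool_pos: [0.4663, 0.1613, 0.1977]
tool_rot: [3.142, 0.001, -2.93]
contact_force: [0.5, -0.2, -5.0]
opening: 0.0433
grip_force: 60.0
scene 73 [0.0424 0.0013 0.0289] [-0.4641 -0.1153  0.8782]
```

View pics/m5.png

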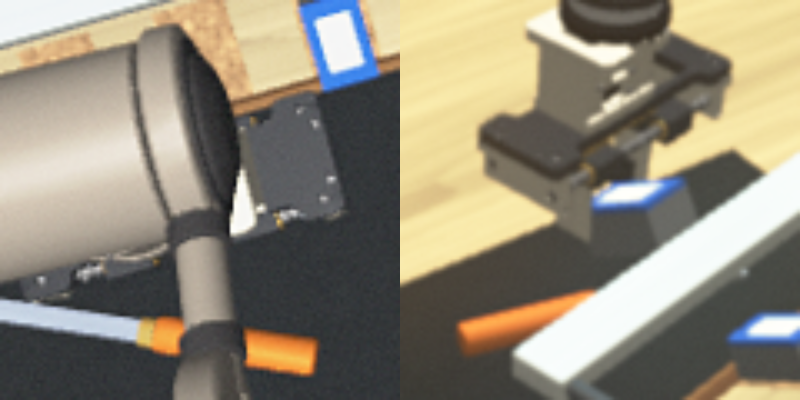

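Right crop: the box is held rigidly at its original tilt (about 29°), clear of everything. I'll carry it over the drawer with the spin set to the cabinet's axes, then look from above.

```bash
python3 -m handwheel '[2,-30,0,-0.03,0,2,-44,0,-0.03,0,2,-44,0,-0.03,0,2,-44,0,-0.03,0,2,-44,0,-0.03,0,2,-44,0,-0.03,0,1,-44,0,-0.03,0,0,-44,0,-0.016,0]' 60; python3 -m handwheel '[0,-44,0,0,0,0,-44,0,0,0,0,-40,0,0,0,0,-20,0,0,0,0,0,0,0,0,0,0,0,0,0]'; python3 - <<'E'
from h import *
from cell import robot
np.set_printoptions(precision=4,suppress=True)
s=robot.observe();T=s['tool_pos'];V,U=np.mgrid[0:384,0:512];U=U.ravel();V=V.ravel();out=[]
for n in("top","scene"):
  p,d=eyes.read_camera(n);c,M=cam(n);q=M[:3,:3]@T+M[:3,3];u,v=int(q[0]/q[2]*c['fx']+c['cx']),int(q[1]/q[2]*c['fy']+c['cy'])
  P=pts(n,d,U,V);hsv=cv2.cvtColor(p,cv2.COLOR_BGR2HSV);m=cv2.inRange(hsv,(105,120,90),(125,255,255)).ravel()>0
  s=m&(np.linalg.norm(P-T,axis=1)<.1)
  if s.sum()>10:
    Q=P[s];w=np.linalg.svd(Q-Q.mean(0),full_matrices=False)[2][2];print(n,s.sum(),Q.mean(0)-T,w*np.sign(w[2]))
  ok=d.ravel()>0
  f=ok&(P[:,1]<-.25)&(P[:,1]>-.4)&(P[:,0]>.43)&(P[:,0]<.5)&(P[:,2]>.086)&(P[:,2]<.096)
  if f.sum()>10: print(n,"front top x",np.percentile(P[f,0],[2,50,98]),f.sum())
  f=ok&(P[:,1]<-.23)&(P[:,1]>-.42)&(P[:,0]>.44)&(P[:,0]<.6)&(P[:,2]>.018)&(P[:,2]<.026)
  if f.sum()>10: print(n,"floor x,y",np.percentile(P[f,0],[1,99]),np.percentile(P[f,1],[1,99]),f.sum())
  f=ok&(P[:,1]<-.2)&(P[:,1]>-.45)&(P[:,0]>.46)&(P[:,0]<.58)&(P[:,2]>.078)&(P[:,2]<.088)
  if f.sum()>10: print(n,"walls y",np.percentile(P[f,1],[2,98]),f.sum())
E
```

```text
time: 12.4
tool_pos: [0.4789, -0.1781, 0.196]
tool_rot: [3.14, -0.003, 3.126]
contact_force: [0.8, -0.2, -5.0]
opening: 0.0436
grip_force: 60.0
time: 13.0
tool_pos: [0.479, -0.3242, 0.1958]
tool_rot: [3.139, -0.003, 3.126]
contact_force: [-0.2, 0.0, -4.6]
opening: 0.0434
grip_force: 60.0
top 160 [0.0437 0.0012 0.0364] [-0.1101 -0.6259  0.7721]
top front top x [0.4412 0.4472 0.4556] 221
top floor x,y [0.4673 0.5993] [-0.4019 -0.2394] 1267
top walls y [-0.4098 -0.2389] 175
scene 156 [ 0.0389 -0.0019  0.0281] [-0.4719 -0.0058  0.8816]
scene front top x [0.4434 0.4532 0.4601] 414
scene floor x,y [0.4606 0.5274] [-0.4009 -0.2474] 1686
scene walls y [-0.4111 -0.2417] 458
```

```bash
python3 -m handwheel '[0,-1,-40,0,0,0,0,-40,0,0,0,0,-35,0,0,0,0,-15,0,0,0,0,-8,0,0,0,0,0,0,0]'|grep -E "tool_pos|cont"; for i in 1 2 3; do python3 -m handwheel '[0,0,-1.5,0,0,0,0,0,0,0]'|grep -E "tool_pos|cont"; done
```

```text
tool_pos: [0.4798, -0.3246, 0.059]
contact_force: [-0.2, 0.9, -3.2]
tool_pos: [0.4805, -0.326, 0.0595]
contact_force: [-0.1, 0.2, -3.6]
tool_pos: [0.48, -0.3258, 0.0572]
contact_force: [0.8, -0.2, -4.8]
tool_pos: [0.4797, -0.3257, 0.0552]
contact_force: [1.0, 0.4, -4.9]
```

```bash
for i in 1 2 3; do python3 -m handwheel '[0,0,-1.5,0,0,0,0,0,0,0]'|grep -E "tool_pos|cont"; done
```

```text
tool_pos: [0.4797, -0.3256, 0.0535]
contact_force: [0.3, 0.6, -5.1]
tool_pos: [0.4797, -0.3256, 0.052]
contact_force: [-0.3, -0.1, -3.5]
tool_pos: [0.4797, -0.3256, 0.0505]
contact_force: [0.4, 0.3, -4.8]
```

```bash
for i in 1 2 3; do python3 -m handwheel '[0,0,-1,0,0,0,0,0,0,0]'|grep -E "tool_pos|cont"; done
```

```text
tool_pos: [0.4799, -0.3257, 0.0497]
contact_force: [-0.3, 0.4, -4.1]
tool_pos: [0.4802, -0.3258, 0.0495]
contact_force: [-0.4, 0.9, 3.3]
tool_pos: [0.4807, -0.3258, 0.0493]
contact_force: [-0.6, 3.6, 9.5]
```

```bash
python3 -m handwheel '[0,0,0,0,0,0,0,0,0,0]' 25|grep -E "tool_pos|cont|grip"; python3 -m handwheel '[2,0,0,0,0,2,0,0,0,0,2,0,0,0,0]' 20|grep -E "tool_pos|cont|grip"; python3 - <<'E'
from h import *
from cell import robot
np.set_printoptions(precision=4,suppress=True)
T=robot.observe()['tool_pos'];V,U=np.mgrid[0:384,0:512];U=U.ravel();V=V.ravel()
n="scene";p,d=eyes.read_camera(n);P=pts(n,d,U,V);hsv=cv2.cvtColor(p,cv2.COLOR_BGR2HSV);m=cv2.inRange(hsv,(105,120,90),(125,255,255)).ravel()>0
Q=P[m&(np.linalg.norm(P-T,axis=1)<.1)];w=np.linalg.svd(Q-Q.mean(0),full_matrices=False)[2][2];print(len(Q),Q.mean(0),w*np.sign(w[2]))
E
```

```text
tool_pos: [0.4808, -0.3258, 0.0493]
contact_force: [-0.1, 3.0, 8.8]
grip_force: 25.0
tool_pos: [0.4867, -0.3259, 0.0493]
contact_force: [-0.3, 3.2, 7.2]
grip_force: 20.0
163 [ 0.5209 -0.3286  0.075 ] [-0.4903 -0.0079  0.8715]
```

```bash
cat > t.py <<'E'
from h import *
from cell import robot
np.set_printoptions(precision=4,suppress=True)
T=robot.observe()['tool_pos'];V,U=np.mgrid[0:384,0:512];U=U.ravel();V=V.ravel()
n="scene";p,d=eyes.read_camera(n);P=pts(n,d,U,V);hsv=cv2.cvtColor(p,cv2.COLOR_BGR2HSV);m=cv2.inRange(hsv,(105,120,90),(125,255,255)).ravel()>0
Q=P[m&(np.linalg.norm(P-T,axis=1)<.1)];w=np.linalg.svd(Q-Q.mean(0),full_matrices=False)[2][2];print(len(Q),Q.mean(0),w*np.sign(w[2]))
f=(P[:,1]<-.25)&(P[:,1]>-.4)&(P[:,0]>.43)&(P[:,0]<.5)&(P[:,2]>.088)&(P[:,2]<.096);print("front",np.percentile(P[f,0],[2,50,98]))
cv2.imwrite("pics/last.png",p)
E
python3 -m handwheel '[0,0,1.5,0,0,0,0,0,0,0]' 15|grep -E "tool_pos|cont|grip"; python3 t.py; python3 -m handwheel '[0,0,0,0,0,0,0,0,0,0]' 11|grep -E "tool_pos|cont|grip"; python3 t.py
```

```text
tool_pos: [0.4861, -0.3258, 0.0495]
contact_force: [1.0, 1.3, 1.6]
grip_force: 15.0
156 [ 0.5212 -0.3284  0.0757] [-0.4857  0.0033  0.8741]
front [0.4511 0.4548 0.4858]
tool_pos: [0.4861, -0.3258, 0.0495]
contact_force: [0.8, 0.4, 2.1]
grip_force: 11.0
157 [ 0.5215 -0.3288  0.0757] [-0.4868 -0.0022  0.8735]
front [0.4516 0.4571 0.4957]
```

```bash
python3 -m handwheel '[0,0,0.5,0,0,0,0,0,0,0]' 8|grep -E "tool_pos|cont|grip"; python3 t.py|head -1; python3 -m handwheel '[0,0,0,0,0]' 6|grep -E "tool_pos|cont|grip"; python3 t.py|head -1
```

```text
tool_pos: [0.4858, -0.3258, 0.0496]
contact_force: [0.8, -0.2, 0.1]
grip_force: 8.0
163 [ 0.52   -0.3286  0.0748] [-0.4765 -0.0013  0.8792]
tool_pos: [0.4859, -0.3258, 0.0497]
contact_force: [0.4, 0.6, 1.0]
grip_force: 6.0
178 [ 0.5199 -0.3285  0.0736] [-0.4616  0.0002  0.8871]
```

```bash
for i in 1 2 3; do python3 -m handwheel '[0,0,0,0,0,0,0,0,0,0]' 6|grep -E "cont"; python3 t.py|head -1;done
```

```text
contact_force: [1.9, -0.7, 1.0]
249 [ 0.5212 -0.3283  0.0668] [-0.2687  0.0026  0.9632]
contact_force: [1.2, -1.0, 2.4]
297 [ 0.5225 -0.3288  0.0586] [-0.0076  0.002   1.    ]
contact_force: [-0.1, -0.8, 2.6]
298 [ 0.5219 -0.3288  0.0586] [-0.0265 -0.0059  0.9996]
```

The box has crept down to level: the lid normal is vertical and the lid is at z≈0.059. Now I release it, rise and move out in front of the handle.

```bash
python3 -m handwheel '[0,0,0,0,0.7,0,0,0,0,0.7,0,0,0,0,0.7,0,0,0,0,0.7,0,0,0,0,0.7]' 6|grep -E "cont|open"; python3 -m handwheel '[0,0,15,0,0.7,0,0,30,0,0.7,0,0,45,0,0.7,0,0,45,0,0.7,-30,0,0,0,0,-40,0,0,0,0,-40,0,0,0,0,-10,0,0,0,0]' 20|grep -E "tool_pos|cont|open"; python3 - <<'E'
from h import *
p,d=eyes.read_camera("scene");q,_=eyes.read_camera("top")
np.set_printoptions(precision=4,suppress=True)
V,U=np.mgrid[0:384,0:512];U=U.ravel();V=V.ravel();P=pts("scene",d,U,V)
hsv=cv2.cvtColor(p,cv2.COLOR_BGR2HSV);m=cv2.inRange(hsv,(105,120,90),(125,255,255)).ravel()>0
Q=P[m&(np.linalg.norm(P-[.52,-.325,.06],axis=1)<.08)];w=np.linalg.svd(Q-Q.mean(0),full_matrices=False)[2][2];print(len(Q),Q.mean(0),w)
f=(P[:,1]<-.28)&(P[:,1]>-.37)&(P[:,0]>.38)&(P[:,0]<.44)&(P[:,2]>.06)&(P[:,2]<.078);print("handle",np.percentile(P[f],[2,50,98],axis=0))
cv2.imwrite("pics/m6.png",np.hstack([cv2.resize(p[150:384,20:254],(400,400)),cv2.resize(q[100:300,250:450],(400,400))]))
E
```

```text
contact_force: [-0.2, 0.3, -0.6]
opening: 0.0643
tool_pos: [0.3628, -0.325, 0.1848]
contact_force: [-0.1, 0.7, -0.5]
opening: 0.0372
284 [ 0.5238 -0.3291  0.0587] [-0.0027  0.0175 -0.9998]
handle [[ 0.3987 -0.3688  0.0624]
 [ 0.4056 -0.3254  0.0694]
 [ 0.4139 -0.2817  0.0735]]
```

View pics/m6.png

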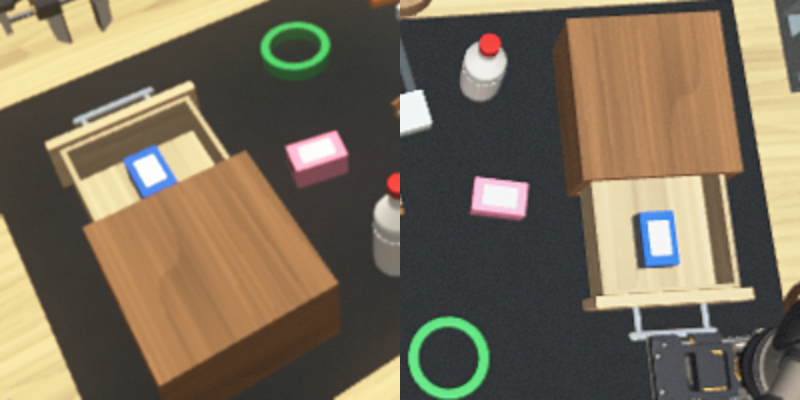

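Both crops show the box flat, lid up, inside the drawer, at (150,170) in the left crop and (658,238) in the right. Now I lower in front of the handle and push gently.

```bash
python3 -m handwheel '[0,0,-40,0,0,0,0,-40,0,0,0,0,-30,0,0,0,0,-7,0,0,0,0,0,0,0,8,0,0,0,0,5,0,0,0,0,4,0,0,0,0]'|grep -E "tool_pos|cont"; python3 -m handwheel '[4,0,0,0,0,4,0,0,0,0,5,0,0,0,0,6,0,0,0,0,8,0,0,0,0,8,0,0,0,0,8,0,0,0,0,8,0,0,0,0]'|grep -E "tool_pos|cont";python3 -m handwheel '[8,0,0,0,0,8,0,0,0,0,8,0,0,0,0,8,0,0,0,0,8,0,0,0,0,8,0,0,0,0,8,0,0,0,0,8,0,0,0,0]'|grep -E "tool_pos|cont"
```

```text
tool_pos: [0.3843, -0.3263, 0.0691]
contact_force: [-0.3, -0.5, 0.3]
tool_pos: [0.4346, -0.3256, 0.0676]
contact_force: [-0.5, -0.8, -0.2]
tool_pos: [0.4985, -0.3256, 0.0677]
contact_force: [-1.9, -0.4, 0.0]
```

```bash
python3 -m handwheel '[8,0,0,0,0,8,0,0,0,0,8,0,0,0,0,6,0,0,0,0,5,0,0,0,0,3,0,0,0,0,0,0,0,0,0]'|grep -E "tool_pos|cont"; for i in 1 2 3 4; do python3 -m handwheel '[3,0,0,0,0,0,0,0,0,0]'|grep -E "tool_pos|cont"; done
```

```text
tool_pos: [0.5269, -0.3256, 0.0677]
contact_force: [-37.2, -1.8, 21.3]
tool_pos: [0.527, -0.3255, 0.0677]
contact_force: [-49.4, -1.7, 27.1]
tool_pos: [0.5272, -0.3255, 0.0678]
contact_force: [-58.7, -2.6, 33.5]
tool_pos: [0.5273, -0.3255, 0.0678]
contact_force: [-70.5, -2.4, 39.6]
tool_pos: [0.5274, -0.3255, 0.0678]
contact_force: [-81.0, -1.2, 45.8]
```

```bash
python3 -m handwheel '[-20,0,0,0,0,-15,0,0,0,0,-30,0,0,0,0,-40,0,0,0,0,0,0,30,0,0,0,0,30,0,0]'|grep -E "tool_pos|cont"; python3 - <<'E'
from h import *
p,d=eyes.read_camera("scene");q,e=eyes.read_camera("top")
np.set_printoptions(precision=4,suppress=True)
V,U=np.mgrid[0:384,0:512];U=U.ravel();V=V.ravel()
for n,D in(("scene",d),("top",e)):
  P=pts(n,D,U,V);b=(P[:,1]<-.28)&(P[:,1]>-.37)&(P[:,0]>.5)&(P[:,0]<.65)
  for nm,lo,hi in(("handle",.06,.078),("front",.088,.0955),("top",.1,.11)):
    f=b&(P[:,2]>lo)&(P[:,2]<hi);f&=(P[:,0]<.575) if nm=="handle" else True
    if f.sum()>3:print(n,nm,f.sum(),np.percentile(P[f,0],[2,50,98]))
cv2.imwrite("pics/m7.png",np.hstack([cv2.resize(p[150:384,20:254],(400,400)),cv2.resize(q[100:300,250:450],(400,400))]))
E
```

```text
tool_pos: [0.4416, -0.3251, 0.1278]
contact_force: [0.9, -0.7, 1.1]
scene handle 255 [0.5403 0.5475 0.5597]
scene front 70 [0.578  0.5816 0.5849]
scene top 1100 [0.5948 0.6228 0.6491]
top handle 206 [0.537  0.5436 0.5735]
top front 223 [0.5772 0.5848 0.5929]
top top 809 [0.5927 0.6207 0.6491]
```

View pics/m7.png

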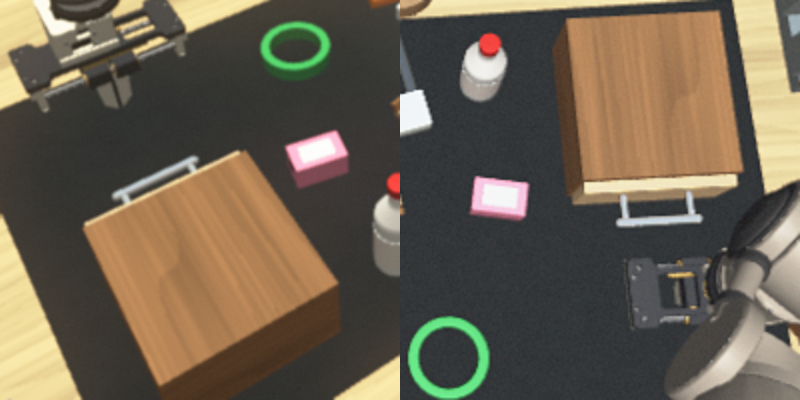

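The drawer front (0.578–0.592) sits flush against the cabinet's edge (0.593), so it is fully shut. I'll do a last check of the light boxes before handing in.

```bash
python3 - <<'E'
from h import *
from cell import robot
ex=np.array([np.cos(.212),np.sin(.212)]);ey=np.array([-ex[1],ex[0]])
p,d=eyes.read_camera("scene");V,U=np.mgrid[0:384,0:512];P=pts("scene",d,U.ravel(),V.ravel());al=P[:,:2]@ex;be=P[:,:2]@ey;good=0
for c,y in[((.590,.075),-.0508),((.547,.278),.159)]:
  l=(np.hypot(P[:,0]-c[0],P[:,1]-c[1])<.06)&(np.abs((al-np.dot(c,ex))*-.5+(P[:,2]-.0805)*.866)<.005)
  a=np.percentile(al[l],[1,99]);b=np.percentile(be[l],[1,99]);print(a,b);good+=abs(a.mean()-.593)<.004 and abs(b.mean()-y)<.004
s=robot.observe();print(good,s['time'],s['contact_force'])
if good==2: print(robot.hand_in())
E
```

```text
[0.56285577 0.62520522] [-0.07330062 -0.0281693 ]
[0.56188428 0.62457004] [0.13608683 0.18232664]
2 23.75 [ 0.06953506 -0.26100119 -0.44303416]
the job is handed in; nothing more can be done
None
```

I found the loaded box to be box B, the middle one (about 4.7 N on the gripper); it lies flat, lid up, in the fully shut drawer, both light boxes are where they were on the rack, and the job was handed in at about 24 s.

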